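# Put the table things into their own wooden stands

### The job

Tidy the breakfast table: stand the wooden salt mill and the spice jar upright in the round recess of the wooden stand that fits each (the mill in the square stand, the jar in the round one), and lay the big spoon in the long wooden rest and the teaspoon in the short one, flat on the rest's floor inside its rims, bowl up, either way round. The white cup and the black beaker stay where they are, on their feet.

Things in the scene. Friction and masses are not known exactly. Their poses are not given: they have to be found in the camera images.
- salt_mill: loose turned-wood salt mill with a small metal knob on top, upright, 110 mm high, body 58 mm across at the widest (near the foot), slimmer waist, 49 mm head; the waist cannot be squeezed into: it grips as a solid round body about 50 mm wide in its upper half, 65 to 80 mm above the foot, where the gripper's palm clears the knob. Origin at the centre of its foot, z up along it. 180 g
- spice_jar: loose glass spice jar with a green screw cap, upright, 106 mm high, body 44 mm across, cap 45 mm; grip it in its upper part, 70 to 90 mm above the foot, so that the gripper's palm clears the cap. Origin at the centre of its foot, z up along it. 110 g
- tablespoon: loose big steel spoon lying on the table bowl up, 194 mm long, bowl 39 mm wide, 17 mm high over all. Origin at the middle of its length and width at the level of its underside; x along its length, z up. It can be gripped across its width at the origin, with the fingertips just above what it lies on (it acts there as a solid slightly tapered bar about 27 mm wide). 50 g
- teaspoon: loose small steel teaspoon lying on the table bowl up, 134 mm long, bowl 27 mm wide, 12 mm high over all. Origin at the middle of its length and width at the level of its underside; x along its length, z up. It can be gripped across its width at the origin, with the fingertips just above what it lies on (it acts there as a solid slightly tapered bar about 18 mm wide). 30 g
- mill_stand: fixed square reddish-brown wooden stand, 88 x 88 mm, 14 mm high, with a round recess 69 mm across and 8 mm deep at its centre (recess floor 6 mm above the table): for the salt mill. Origin at the centre of its underside, z up
- jar_stand: fixed round reddish-brown wooden stand, 74 mm across, 14 mm high, with a round recess 56 mm across and 8 mm deep (recess floor 6 mm above the table): for the spice jar. Origin at the centre of its underside, z up
- long_rest: fixed long reddish-brown wooden spoon rest for the big spoon: a board 224 x 66 mm, its floor 6 mm above the table, with 7 mm wide rims rising 6 mm above the floor at both ends and along the sides, leaving 210 x 52 mm inside; the middle 78 mm of each side has no rim, as room for fingers. Origin at the centre of its underside, x along its length, z up
- short_rest: fixed short reddish-brown wooden spoon rest for the teaspoon: a board 164 x 54 mm, its floor 6 mm above the table, with 7 mm wide rims rising 6 mm above the floor at both ends and along the sides, leaving 150 x 40 mm inside; the middle 78 mm of each side has no rim, as room for fingers. Origin at the centre of its underside, x along its length, z up
- white_cup: bystander: loose white cup with a handle, 60 mm across, 80 mm with its handle, 67 mm high; leave it standing. Origin at the centre of its outline (10 mm from the cup's axis toward the handle) at the underside, z up
- black_beaker: bystander: loose black beaker, 57 mm across, 83 mm high; leave it standing. Origin at the centre of its foot, z up
Mind the look-alikes: they are no part of the job. What is shaped like the spice_jar but purple or red is not meant.

How it is judged:
By the outcome, as a careful person would: the job done as asked, in the order asked, and still so for the second after the job is handed in, with the robot touching nothing.
It also fails if it takes over 128 s, if anything falls off the work surface, if the arm or the gripper's body presses on something with over 40 N, if the wrist force passes 120 N, or if a joint passes its speed limit or range.

### The arm

A 7-joint arm with a two-finger parallel gripper is mounted at the origin on the work surface; the furniture and walls round the work are solid. World frame = base frame: x ahead of the robot, y to its left, z up, the work surface at z = 0. Lengths are in m, angles in rad, forces in N, time in s.
With the tool pointing down it reaches from about 0.35 to 0.775 m from the base axis. Payload 3.1 kg.
Tool frame: the origin (TCP) lies between the finger pads; the fingertips stand 17 mm ahead of it and the grasp point (between the pads) lies 2 mm behind it; z points along the fingers, y is the line along which they close (so a half turn about z gives the same grasp; the last joint's range is limited). The gripper opens to 85 mm and grips with 20 to 120 N. Pads are 22 mm wide; open, the fingers measure 114 mm over their backs; the gripper's body (76 mm by 85 mm) begins 54 mm behind the grasp point. The pads swing forward as they close: fully open they stand 13 mm farther back than shut.
Start: joints at [1.303, 0.311, 0.014, 1.512, -0.004, 1.319, -0.027], TCP at [0.123, -0.536, 0.248] pointing down, gripper open.
Joint ranges: [-2.7, 2.7], [-0.3, 1.91], [-1.27, 1.3], [0.12, 2.57], [-1.44, 4.58], [0.2, 2.03], [-3.05, 3.05]. Speed limits (rad/s): [2.79, 2.79, 3.14, 3.14, 3.14, 3.14, 3.14].

### API

Orientations are given as a unit quaternion [w, x, y, z].
In Python, from bench import arm, read_camera, order, regions_of gives the robot as it stands.
- The arm moves only by the shell command python3 -m jog 'ROWS' [FORCE]. ROWS is JSON, a list of rows, each an object with "hand": the opening, from 0 (shut) to 1 (fully open); "xyz": the shift along the tool's x, y, z in m, a list of three; "spin": the turn about the tool's z in rad. In form: [{"hand": hand, "xyz": [tx, ty, tz], "spin": spin}, ...]. A call has 1 to 20 rows; each row is the pose to reach, as a shift and turn from the pose commanded when the call began, along the tool's axes at that moment; what a row does not reach only later rows make up. A row lasts 1/12 s, in which the tool goes at most 41.7 mm and 7.16 degrees, less where a joint would pass 70% of its speed; a pose out of reach is approached as far as the arm can. A call with a gripper value outside its range is refused whole. The fingers move at their own pace and stop on an object; FORCE is the grip in N (left out, the last holds). Time passes only in rows, so rows that repeat a pose let the fingers close. It gives the time, the measured TCP pose, the force, the opening and the grip force at its end, in the units of the state.
- arm.get_state(): the state, without advancing time (a new reading comes with each control period).
- read_camera(name): name is "scene" or "side" or "wrist"; returns a dict with "frame" (384x512x3 uint8, red, green, blue), "intrinsics" (3x3 intrinsics, pixels), "k1" (the pictures are not rectified: a ray, as slopes to the right and down, at radius r is drawn at 1 + k1 r^2 times it, then the intrinsics apply), "extrinsics" (4x4, takes a point from camera to world coordinates). Camera axes: x right, y up, looking along -z (the intrinsics and any distortion apply to the point x, -y, -z); pixel columns grow to the right and rows downward; lengths in m; the calibration is good to about 2 mm. A picture is of the moment at which its call begins. There is no depth.
- order.job_done(): hands the job in; it is judged then, once.
Trained networks look in the newest picture that a camera, given by its name, has taken for a name from the list of things; names that differ only in an ending like _2 or _b are one class to them, and where a whole thing is asked for, a point or a joint stands for the part that bears it (a point fixed in the world has none). Each returns a list of dicts, best first, with "score" (0 to 1); they miss things now and then, are a little off and sometimes report something else, mostly with a low value. They report only what shows in the picture. A call takes as long as a camera call. They do not tell look-alikes from the thing itself.
- regions_of(query, camera): "pixels" (384x512 bool, what is visible of it) and "uv" ([column, row] in pixels, amid what is visible of it).
The state is a dict: "t": time; "joint_pos": joint angles; "dq": joint speeds; "effort": joint torques, N m; "eef_pos": TCP position; "ee_rot": TCP orientation; "force": force on the tool from outside, world axes, zero at the start; "torque": the same for the moment, N m; "gripper_width": opening from 0.0 (shut) to 1.0 (fully open); "finger_force": force on a finger pad.
Only numpy, scipy, OpenCV 4.12 (cv2) and the standard library are available. Lean on these libraries where they do the work, as an engineer would, in place of code of your own. Each camera call takes 0.05 s, during which the arm holds its last target. There are 200 camera calls.

## Working session

There is one attempt and no reset: what is moved stays moved. The work goes in short steps, Python scripts to look and compute and a shell command to move; the robot and the scene stay as the last step left them, time stands still between calls to the robot, and variables do not carry over. Pictures are saved under pics/ and viewed, at most 14 in all, crops included, and the job is handed in when it is done.

```bash
ls; mkdir -p pics; cat > h.py <<'E'
import numpy as np, cv2
from bench import arm, read_camera, order, regions_of
def save(n,f,crop=None,s=1):
    im=f[:,:,::-1]
    if crop: im=im[crop[1]:crop[3],crop[0]:crop[2]]
    cv2.imwrite('pics/'+n+'.png',cv2.resize(im,None,fx=s,fy=s,interpolation=cv2.INTER_CUBIC))
def ray(c,uv):
    K=np.array(c['intrinsics']);k=c['k1'];E=np.array(c['extrinsics'])
    p=np.atleast_2d(np.array(uv,float));d=np.stack([(p[:,0]-K[0,2])/K[0,0],(p[:,1]-K[1,2])/K[1,1]],1)
    s=d.copy()
    for _ in range(30): s=d/(1+k*(s**2).sum(1,keepdims=True))
    return E[:3,3],np.c_[s[:,0],-s[:,1],-np.ones(len(s))]@E[:3,:3].T
def onz(c,uv,z):
    o,v=ray(c,uv); return o+v*((z-o[2])/v[:,2])[:,None]
def tri(rays):
    A=np.zeros((3,3));b=np.zeros(3)
    for o,v in rays:
        v=v/np.linalg.norm(v);P=np.eye(3)-np.outer(v,v);A+=P;b+=P@o
    x=np.linalg.solve(A,b); return x
def proj(c,P):
    K=np.array(c['intrinsics']);E=np.array(c['extrinsics']);q=(np.atleast_2d(P)-E[:3,3])@E[:3,:3]
    s=np.c_[q[:,0],-q[:,1]]/-q[:,2:];s=s*(1+c['k1']*(s**2).sum(1,keepdims=True))
    return s*[K[0,0],K[1,1]]+[K[0,2],K[1,2]]
E
python3 - <<'E'
from h import *
for n in ['scene','side','wrist']:
    c=read_camera(n); save(n+'0',c['frame'],s=1.5)
    print(n,np.round(c['extrinsics'],3).tolist(),c['intrinsics'][0],c['k1'])
    for q in 'salt_mill spice_jar tablespoon teaspoon mill_stand jar_stand long_rest short_rest white_cup black_beaker'.split():
        print(q,[(np.round(r['uv']).tolist(),round(r['score'],2),int(r['pixels'].sum())) for r in regions_of(q,n)])
print(arm.get_state())
E
```

```text
pics
scene [[-0.724, 0.517, -0.456, 0.047], [-0.69, -0.557, 0.463, 0.593], [-0.014, 0.65, 0.76, 0.986], [0.0, 0.0, 0.0, 1.0]] [485.87974026   0.         263.18849174] 0.05991998297235958
salt_mill [([220.0, 251.0], 0.57, 837)]
spice_jar [([271.0, 213.0], 0.97, 747), ([158.0, 241.0], 0.81, 734), ([250.0, 135.0], 0.76, 576)]
tablespoon [([266.0, 289.0], 0.72, 651)]
teaspoon [([208.0, 217.0], 0.46, 228)]
mill_stand [([308.0, 190.0], 0.88, 941)]
jar_stand [([341.0, 160.0], 0.61, 442)]
long_rest [([292.0, 155.0], 0.65, 875), ([365.0, 198.0], 0.55, 1651)]
short_rest [([292.0, 156.0], 0.84, 857)]
white_cup [([332.0, 226.0], 0.88, 706)]
black_beaker [([251.0, 167.0], 0.77, 634)]
side [[-0.883, -0.351, 0.312, 0.925], [0.469, -0.641, 0.607, 0.656], [-0.013, 0.682, 0.731, 0.787], [0.0, 0.0, 0.0, 1.0]] [448.59497472   0.         250.71883182] -0.14539539181129593
salt_mill [([315.0, 242.0], 0.68, 1057)]
spice_jar [([277.0, 187.0], 0.95, 922), ([283.0, 291.0], 0.95, 1090), ([164.0, 181.0], 0.69, 808)]
tablespoon [([354.0, 222.0], 0.8, 583)]
teaspoon [([246.0, 257.0], 0.82, 305)]
mill_stand [([248
[... 584 characters left out ...]
: 1.65, 'joint_pos': array([ 1.3033047 ,  0.31086676,  0.01398529,  1.5114564 , -0.00441458,
        1.31919268, -0.02721396]), 'dq': array([-0.00044597,  0.00060446,  0.00098989,  0.00091783, -0.00089327,
       -0.0011047 ,  0.00033762]), 'effort': array([-4.31110891e-05, -3.79797184e+01,  1.45781916e-01, -2.30856210e+01,
        1.22348702e-02,  1.86206315e-03, -2.26775228e-06]), 'eef_pos': array([ 0.12318534, -0.53606567,  0.2483397 ]), 'ee_rot': array([5.34365558e-05, 9.93629952e-01, 1.12692123e-01, 6.50262076e-06]), 'force': array([ 0.4550341 , -0.21226423, -0.7976868 ]), 'torque': array([-0.0282691 , -0.02703366, -0.00237368]), 'finger_force': 0.0, 'gripper_width': 1.0026184472280382}
```

View pics/scene0.png

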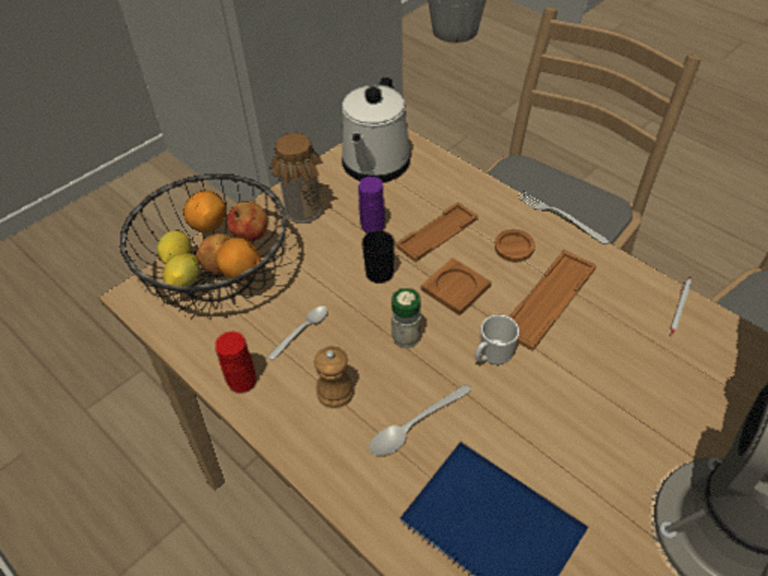

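View pics/side0.png

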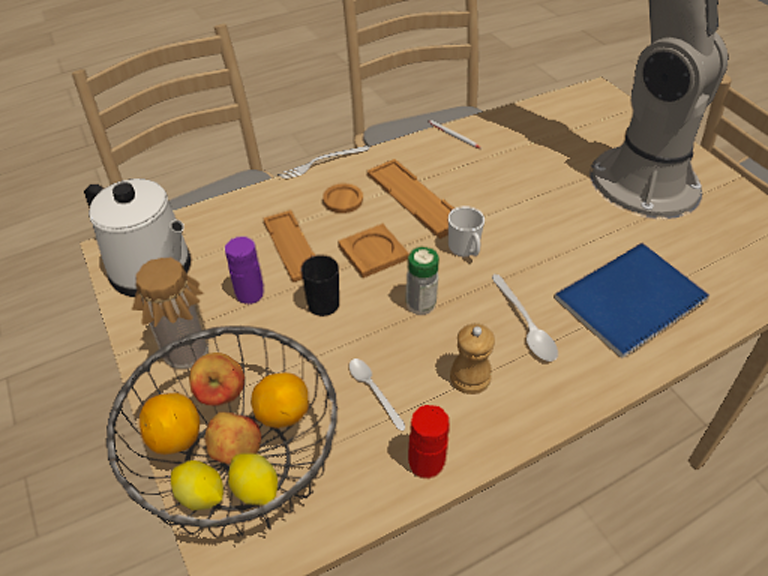

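Scene picture: the spice-jar candidates are the green-capped glass jar at about (271,213), the red one at (158,241) and the purple one at (250,135). The green-capped glass one fits the description. The mill is at (220,251), the big spoon at (280,280) and the teaspoon at (200,221). I'll confirm the jar in a crop and measure.

```bash
cat > m.py <<'E'
from h import *
cs={n:read_camera(n) for n in ['scene','side']}
save('jarcrop',cs['side']['frame'],(220,140,400,330),3)
R={}
for q,hint in dict(salt_mill=[(220,251),(315,242)],spice_jar=[(271,213),(283,187)],white_cup=[(332,226),(311,156)],black_beaker=[(251,167),(213,188)],tablespoon=[(280,280),(350,212)],teaspoon=[(200,221),(250,262)],mill_stand=[(305,190),(248,165)],jar_stand=[(343,163),(228,132)],long_rest=[(368,198),(275,132)],short_rest=[(292,154),(193,162)]).items():
    for n,h in zip(['scene','side'],hint):
        L=[r for r in regions_of(q,n) if np.hypot(*(np.array(r['uv'])-h))<22]
        if q=='spice_jar' : L=sorted(L,key=lambda r:np.hypot(*(np.array(r['uv'])-h)))
        if L: R[q,n]=L[0]['pixels']
        else:
            hsv=cv2.cvtColor(cs[n]['frame'],cv2.COLOR_RGB2HSV); print(q,n,'none', hsv[int(h[1]),int(h[0])])
def ctr(m):
    y,x=np.nonzero(m); return np.c_[x,y].astype(float)
for q in ['salt_mill','spice_jar','white_cup','black_beaker']:
    # axis fit: top/bottom 
    rs=[]
    for n in cs:
        p=ctr(R[q,n]); o,v=ray(cs[n],p.mean(0)[None]); rs.append((o,v[0]))
    X=tri(rs); print(q,'centroid tri',X.round(4))
for q in ['tablespoon','teaspoon','mill_stand','jar_stand','long_rest','short_rest']:
    z={'tablespoon':.006,'teaspoon':.005}.get(q,.012); rs=[]
    for n in cs:
        if (q,n) not in R: continue
        p=ctr(R[q,n]); P=onz(cs[n],p,z)[:,:2]
        (c,s,a)=cv2.minAreaRect((P*1000).astype(np.float32))
        b=cv2.boxPoints((c,s,a)); e=max([b[1]-b[0],b[2]-b[1]],key=np.linalg.norm)
        print(q,n,'ctr mm',np.round(c,1),'size',np.round(s,1),'yaw',round(np.degrees(np.arctan2(e[1],e[0]))%180,1))
        o,v=ray(cs[n],proj(cs[n],[[c[0]/1000,c[1]/1000,z]])); rs.append((o,v[0]))
    if len(rs)==2: print('   tri',tri(rs).round(4))
E
python3 m.py
```

```text
spice_jar side none [ 17  29 123]
tablespoon side none [ 16  60 171]
salt_mill centroid tri [0.5531 0.2191 0.0431]Traceback (most recent call last):
  File "m.py", line 18, in <module>
    p=ctr(R[q,n]); o,v=ray(cs[n],p.mean(0)[None]); rs.append((o,v[0]))
          ~^^^^^
KeyError: ('spice_jar', 'side')
```

View pics/jarcrop.png

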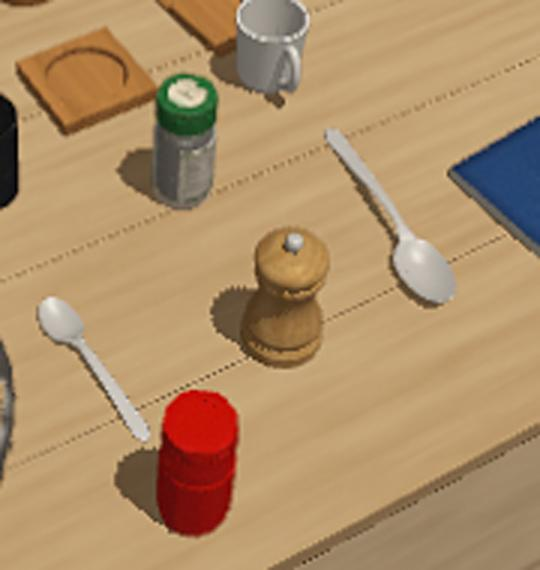

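The crop confirms it: green cap with a white label and a clear glass body, at side pixels (282,187). The red and purple ones are opaque. Some detections are missing, so I'll retry with fresh pictures.

```bash
python3 - <<'E'
s=open('m.py').read()
s=s.replace("        L=[r for","        for _ in range(4):\n          L=[r for").replace("<22]","<22]\n          if L: break\n          cs[n]=read_camera(n)",1)
s=s.replace("    for n in cs:\n        p=ctr(R[q,n]); o","    for n in cs:\n        if (q,n) not in R: continue\n        p=ctr(R[q,n]); o")
s=s.replace("X=tri(rs); print","if len(rs)<2: continue\n    X=tri(rs); print")
open('m.py','w').write(s)
E
python3 m.py
```

```text
salt_mill centroid tri [0.553  0.2193 0.0433]
spice_jar centroid tri [0.5445 0.0644 0.0536]
white_cup centroid tri [ 0.4152 -0.0101  0.0401]
black_beaker centroid tri [ 0.6782 -0.0093  0.0452]
tablespoon scene ctr mm [426.6 160.8] size [186.7  39.2] yaw 85.1
tablespoon side ctr mm [421.  165.3] size [184.   35.9] yaw 82.6
   tri [0.4239 0.1656 0.0109]
teaspoon scene ctr mm [682.6 180.9] size [ 25.2 132.1] yaw 97.4
teaspoon side ctr mm [687.9 181.4] size [ 27.4 136.2] yaw 90.6
   tri [ 6.862e-01  1.783e-01 -5.000e-04]
mill_stand scene ctr mm [551.5 -73.8] size [96.1 97.4] yaw 92.9
mill_stand side ctr mm [556.7 -68.4] size [ 99.  106.6] yaw 90.9
   tri [ 0.5538 -0.076   0.0061]
jar_stand scene ctr mm [ 536.1 -219.5] size [71.2 81.4] yaw 128.5
jar_stand side ctr mm [ 542.5 -216.2] size [81.9 71.2] yaw 62.9
   tri [ 0.5392 -0.2245  0.0053]
long_rest scene ctr mm [ 418.  -161.8] size [ 70.2 232.7] yaw 97.4
long_rest side ctr mm [ 425.9 -157.1] size [ 75.7 230.8] yaw 97.6
   tri [ 0.4206 -0.1667  0.0041]
short_rest scene ctr mm [ 664.5 -151.2] size [173.9  63.6] yaw 85.0
short_rest side ctr mm [ 673.2 -147.5] size [172.7  54.1] yaw 84.2
   tri [ 0.6702 -0.1577  0.0027]
```

```bash
cat >> h.py <<'E'
import sys
from scipy.spatial.transform import Rotation as Ro
def go(x,y,z,yaw):
    "shift in tool axes and spin to reach world TCP, tool x at yaw (deg)"
    s=arm.get_state();q=s['ee_rot'];R=Ro.from_quat([q[1],q[2],q[3],q[0]]).as_matrix()
    d=R.T@(np.array([x,y,z])-s['eef_pos']); y0=np.degrees(np.arctan2(R[1,0],R[0,0])); sp=-np.radians((yaw-y0+180)%360-180)
    print('shift',d.round(4),'spin',round(sp,4),'rows',int(np.ceil(max(np.linalg.norm(d)/.0417,abs(sp)/.125)))+1,'pos',s['eef_pos'].round(4),'yaw',y0.round(2),'q7',s['joint_pos'][6].round(2))
E
R='{"hand":1,"xyz":[0.483,-0.285,-0.072],"spin":-1.344}'
python3 -m jog '[{"hand":1,"xyz":[0.483,-0.285,-0.072],"spin":-1.344},{"hand":1,"xyz":[0.483,-0.285,-0.072],"spin":-1.344},{"hand":1,"xyz":[0.483,-0.285,-0.072],"spin":-1.344},{"hand":1,"xyz":[0.483,-0.285,-0.072],"spin":-1.344},{"hand":1,"xyz":[0.483,-0.285,-0.072],"spin":-1.344},{"hand":1,"xyz":[0.483,-0.285,-0.072],"spin":-1.344},{"hand":1,"xyz":[0.483,-0.285,-0.072],"spin":-1.344},{"hand":1,"xyz":[0.483,-0.285,-0.072],"spin":-1.344},{"hand":1,"xyz":[0.483,-0.285,-0.072],"spin":-1.344},{"hand":1,"xyz":[0.483,-0.285,-0.072],"spin":-1.344},{"hand":1,"xyz":[0.483,-0.285,-0.072],"spin":-1.344},{"hand":1,"xyz":[0.483,-0.285,-0.072],"spin":-1.344},{"hand":1,"xyz":[0.483,-0.285,-0.072],"spin":-1.344},{"hand":1,"xyz":[0.483,-0.285,-0.072],"spin":-1.344},{"hand":1,"xyz":[0.483,-0.285,-0.072],"spin":-1.344},{"hand":1,"xyz":[0.483,-0.285,-0.072],"spin":-1.344},{"hand":1,"xyz":[0.483,-0.285,-0.072],"spin":-1.344}]' 40
cat > w.py <<'E'
from h import *
c=read_camera('wrist'); save(sys.argv[1],c['frame'],s=1.5)
np.savez('pics/'+sys.argv[1]+'.npz',**c)
for q in 'salt_mill spice_jar tablespoon teaspoon mill_stand jar_stand long_rest short_rest white_cup black_beaker'.split():
    z={'tablespoon':.006,'teaspoon':.005,'salt_mill':.09,'spice_jar':.1,'white_cup':.06,'black_beaker':.08}.get(q,.013)
    for r in regions_of(q,'wrist'):
        if r['score']<.3: continue
        y,x=np.nonzero(r['pixels']); P=onz(c,np.c_[x,y],z)[:,:2]*1000
        ct,s,a=cv2.minAreaRect(P.astype(np.float32)); b=cv2.boxPoints((ct,s,a)); e=max([b[1]-b[0],b[2]-b[1]],key=np.linalg.norm)
        print(q,round(r['score'],2),'px',np.round(r['uv']),'ctr',np.round(ct,1),'size',np.round(s,1),'yaw',round(np.degrees(np.arctan2(e[1],e[0]))%180,1))
E
python3 w.py wA; python3 -c "from h import *
go(.55,.13,.32,90)"
```

```text
t: 5.27
eef_pos: [0.5294, -0.1513, 0.32]
ee_rot: [-0.0, 0.708, 0.706, -0.001]
force: [0.2, -1.2, 0.5]
gripper_width: 1.001
finger_force: 0.0
spice_jar 0.86 px [478.  98.] ctr [744.2 -84.4] size [81.  43.8] yaw 0.5
mill_stand 0.64 px [284.  83.] ctr [556.2 -73.9] size [88.7 90.1] yaw 91.7
jar_stand 0.73 px [270. 195.] ctr [ 540.8 -219.1] size [71.8 74.2] yaw 135.5
jar_stand 0.55 px [156.  27.] ctr [404.4  -7.1] size [59.8 77.3] yaw 179.4
long_rest 0.92 px [180. 148.] ctr [ 422.9 -161.2] size [ 68.6 223.1] yaw 96.7
short_rest 0.64 px [366. 143.] ctr [ 669.  -152.1] size [162.5  57.1] yaw 85.9
white_cup 0.69 px [155.  27.] ctr [418.9 -14.1] size [52.3 67. ] yaw 179.4
black_beaker 0.95 px [400.  26.] ctr [670.9 -15.9] size [77.3 45.9] yaw 0.4
shift [0.2803 0.0197 0.0003] spin -0.0013 rows 8 pos [ 0.53   -0.1503  0.3203] yaw 89.93 q7 0.12
```

View pics/wA.png

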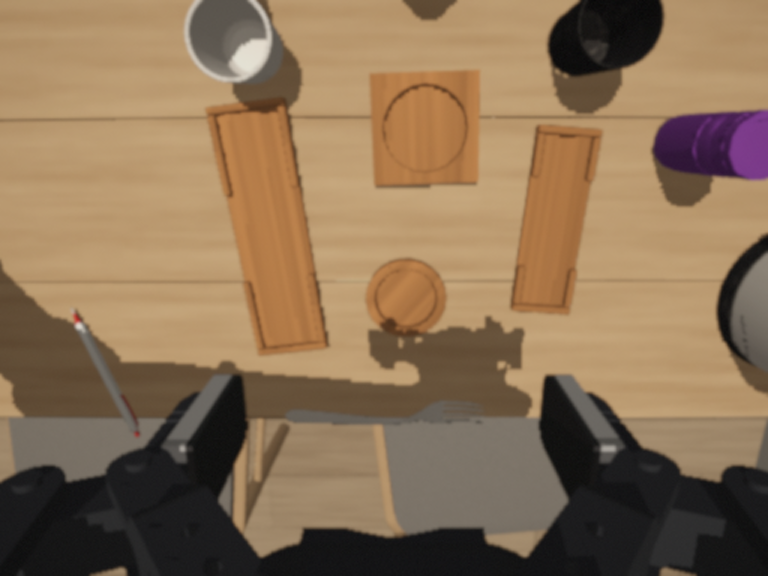

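Wrist picture: the square stand is at px (284,83), the round stand at (270,195), the long rest at (180,148) and the short rest at (366,143). Their sizes match the text and the positions agree with the two-view measurement to about 3 mm. Next, the other side.

```bash
python3 -m jog '[{"hand":1,"xyz":[0.26,0.02,0],"spin":0},{"hand":1,"xyz":[0.26,0.02,0],"spin":0},{"hand":1,"xyz":[0.26,0.02,0],"spin":0},{"hand":1,"xyz":[0.26,0.02,0],"spin":0},{"hand":1,"xyz":[0.26,0.02,0],"spin":0},{"hand":1,"xyz":[0.26,0.02,0],"spin":0},{"hand":1,"xyz":[0.26,0.02,0],"spin":0},{"hand":1,"xyz":[0.26,0.02,0],"spin":0},{"hand":1,"xyz":[0.26,0.02,0],"spin":0}]'
python3 w.py wB; python3 -c "from h import *
go(.553,.219,.2,90)"
```

```text
t: 6.57
eef_pos: [0.5502, 0.1104, 0.3202]
ee_rot: [0.0, 0.707, 0.708, -0.0]
force: [1.1, -1.0, 0.1]
gripper_width: 0.997
finger_force: 0.0
salt_mill 0.83 px [268.  53.] ctr [554.4 218. ] size [48.7 54.7] yaw 90.0
spice_jar 0.81 px [258. 194.] ctr [545.1  76.2] size [44.8 67.9] yaw 90.0
spice_jar 0.77 px [427. 287.] ctr [756.4 -45. ] size [ 20.1 107.5] yaw 132.0
tablespoon 0.6 px [159.  66.] ctr [426.8 163.5] size [191.3  39.3] yaw 86.2
teaspoon 0.83 px [372. 110.] ctr [685.5 182.9] size [ 26.1 133.2] yaw 94.7
mill_stand 0.69 px [267. 269.] ctr [556.  -70.4] size [89.8 98.7] yaw 90.5
jar_stand 0.96 px [256. 347.] ctr [ 544.1 -200. ] size [48.4 69.8] yaw 165.4
short_rest 0.67 px [338. 311.] ctr [ 669.1 -148.7] size [168.   56.3] yaw 86.8
white_cup 0.59 px [166. 237.] ctr [423.6   4.2] size [85.  59.1] yaw 62.4
white_cup 0.58 px [255. 193.] ctr [544.4  64.3] size [49.9 74.4] yaw 90.0
black_beaker 0.83 px [353. 241.] ctr [670.3  12.1] size [59.4 81.1] yaw 119.7
shift [0.1095 0.0025 0.1203] spin -0.0015 rows 5 pos [0.5504 0.1095 0.3203] yaw 89.91 q7 -0.4
```

View pics/wB.png

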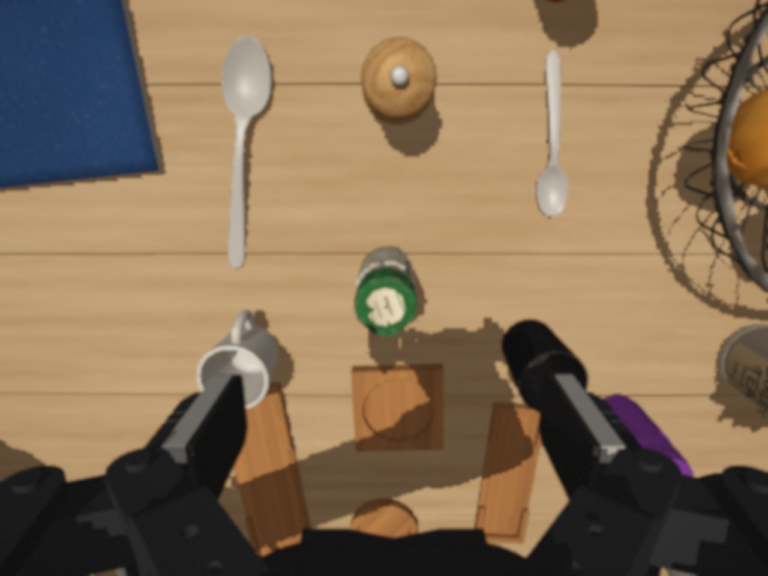

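Wrist B: mill knob at px (267,51), jar cap centre at (257,205), big spoon at (160,100) and teaspoon at (368,88). I'll triangulate the knob and the cap top from three views.

```bash
python3 - <<'E'
from h import *
w=dict(np.load('pics/wB.npz')); w['k1']=float(w['k1']); s=read_camera('scene'); d=read_camera('side')
for n,a,b,c in [('knob',(400,76),(331,353),(477,331)),('cap',(386,307),(406,297),(425,257)),
  ('tb handle end',(237,264),(468,389),(496,278)),('te handle end',(553,54),(272,355),(402,428)),('te bowl end',(551,214),(325,309),(353,361))]:
    rs=[]
    for cam,p in zip((w,s,d),(a,b,c)):
        o,v=ray(cam,[np.array(p)/1.5]); rs.append((o,v[0]))
    X=tri(rs); print(n,X.round(4),[np.round(np.linalg.norm(np.cross(X-o,v/np.linalg.norm(v)))*1e3,1) for o,v in rs])
E
```

```text
knob [0.5538 0.2188 0.104 ] [np.float64(1.9), np.float64(3.0), np.float64(2.1)]
cap [0.544  0.0662 0.1054] [np.float64(2.1), np.float64(2.8), np.float64(3.7)]
tb handle end [ 0.4051  0.0698 -0.0056] [np.float64(1.7), np.float64(1.9), np.float64(3.1)]
te handle end [0.6799 0.2456 0.0027] [np.float64(1.9), np.float64(4.3), np.float64(2.9)]
te bowl end [0.6884 0.1167 0.0028] [np.float64(2.3), np.float64(1.7), np.float64(0.9)]
```

```bash
python3 -m jog '[{"hand":1,"xyz":[0.1095,0.0035,0],"spin":0},{"hand":1,"xyz":[0.1095,0.0035,0],"spin":0},{"hand":1,"xyz":[0.1095,0.0035,0.05],"spin":0},{"hand":1,"xyz":[0.1095,0.0035,0.08],"spin":0},{"hand":1,"xyz":[0.1095,0.0035,0.12],"spin":0},{"hand":1,"xyz":[0.1095,0.0035,0.15],"spin":0},{"hand":1,"xyz":[0.1095,0.0035,0.18],"spin":0},{"hand":1,"xyz":[0.1095,0.0035,0.21],"spin":0},{"hand":1,"xyz":[0.1095,0.0035,0.23],"spin":0},{"hand":1,"xyz":[0.1095,0.0035,0.248],"spin":0},{"hand":1,"xyz":[0.1095,0.0035,0.248],"spin":0},{"hand":1,"xyz":[0.1095,0.0035,0.248],"spin":0},{"hand":0,"xyz":[0.1095,0.0035,0.248],"spin":0},{"hand":0,"xyz":[0.1095,0.0035,0.248],"spin":0},{"hand":0,"xyz":[0.1095,0.0035,0.248],"spin":0},{"hand":0,"xyz":[0.1095,0.0035,0.248],"spin":0},{"hand":0,"xyz":[0.1095,0.0035,0.248],"spin":0},{"hand":0,"xyz":[0.1095,0.0035,0.248],"spin":0},{"hand":0,"xyz":[0.1095,0.0035,0.248],"spin":0}]' 40
python3 -c "from h import *
go(.555,-.073,.22,90)"
```

```text
t: 8.8
eef_pos: [0.5548, 0.2201, 0.0742]
ee_rot: [0.001, 0.707, 0.707, 0.001]
force: [-1.4, 0.0, 5.4]
gripper_width: 0.555
finger_force: 41.4
shift [-0.293   0.0008 -0.1461] spin -0.0009 rows 9 pos [0.5548 0.2201 0.0742] yaw 89.95 q7 -0.7
```

```bash
python3 -m jog '[{"hand":0,"xyz":[0,0,-0.02],"spin":0},{"hand":0,"xyz":[0,0,-0.05],"spin":0},{"hand":0,"xyz":[0,0,-0.09],"spin":0},{"hand":0,"xyz":[0,0,-0.13],"spin":0},{"hand":0,"xyz":[-0.02,0,-0.147],"spin":0},{"hand":0,"xyz":[-0.05,0,-0.147],"spin":0},{"hand":0,"xyz":[-0.08,0,-0.147],"spin":0},{"hand":0,"xyz":[-0.115,0,-0.147],"spin":0},{"hand":0,"xyz":[-0.15,0,-0.147],"spin":0},{"hand":0,"xyz":[-0.185,0,-0.147],"spin":0},{"hand":0,"xyz":[-0.22,0,-0.147],"spin":0},{"hand":0,"xyz":[-0.25,0,-0.147],"spin":0},{"hand":0,"xyz":[-0.28,0,-0.147],"spin":0},{"hand":0,"xyz":[-0.293,0,-0.147],"spin":0},{"hand":0,"xyz":[-0.293,0,-0.147],"spin":0},{"hand":0,"xyz":[-0.293,0,-0.147],"spin":0},{"hand":0,"xyz":[-0.293,0,-0.147],"spin":0},{"hand":0,"xyz":[-0.293,0,-0.147],"spin":0}]'
python3 - <<'E'
from h import *
go(.555,-.073,.082,90)
c=read_camera('wrist'); a=read_camera('scene');b=read_camera('side')
im=np.hstack([a['frame'][120:300,190:440],b['frame'][60:240,160:410]]); save('hold1',im,s=1.6)
E
```

```text
t: 10.3
eef_pos: [0.5537, -0.0706, 0.2194]
ee_rot: [-0.001, 0.706, 0.708, 0.001]
force: [0.1, -0.2, -1.4]
gripper_width: 0.559
finger_force: 41.9
shift [-0.0026  0.0013  0.1374] spin 0.0034 rows 5 pos [ 0.5537 -0.0706  0.2194] yaw 90.19 q7 -0.08
```

View pics/hold1.png

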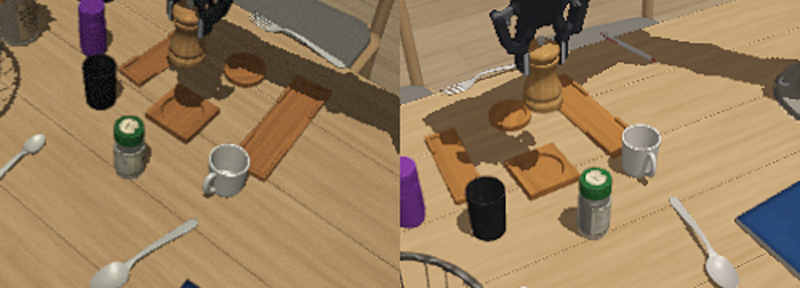

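The mill is held upright over the square stand. I'll lower it.

```bash
python3 -m jog '[{"hand":0,"xyz":[-0.0025,0.001,0.03],"spin":0},{"hand":0,"xyz":[-0.0025,0.001,0.06],"spin":0},{"hand":0,"xyz":[-0.0025,0.001,0.08],"spin":0},{"hand":0,"xyz":[-0.0025,0.001,0.1],"spin":0},{"hand":0,"xyz":[-0.0025,0.001,0.115],"spin":0},{"hand":0,"xyz":[-0.0025,0.001,0.125],"spin":0},{"hand":0,"xyz":[-0.0025,0.001,0.13],"spin":0},{"hand":0,"xyz":[-0.0025,0.001,0.134],"spin":0},{"hand":0,"xyz":[-0.0025,0.001,0.136],"spin":0},{"hand":0,"xyz":[-0.0025,0.001,0.137],"spin":0},{"hand":0,"xyz":[-0.0025,0.001,0.138],"spin":0},{"hand":0,"xyz":[-0.0025,0.001,0.138],"spin":0}]'
```

```text
t: 11.45
eef_pos: [0.5551, -0.0762, 0.0819]
ee_rot: [0.001, 0.707, 0.707, 0.0]
force: [0.7, -0.6, -1.2]
gripper_width: 0.555
finger_force: 41.8
```

```bash
python3 -m jog '[{"hand":0,"xyz":[0.002,0,0.001],"spin":0},{"hand":0,"xyz":[0.002,0,0.002],"spin":0},{"hand":0,"xyz":[0.002,0,0.003],"spin":0},{"hand":0,"xyz":[0.002,0,0.003],"spin":0}]'
```

```text
t: 11.78
eef_pos: [0.5552, -0.0738, 0.0803]
ee_rot: [0.001, 0.707, 0.707, 0.0]
force: [-2.8, -0.1, 7.6]
gripper_width: 0.554
finger_force: 42.9
```

Contact came at the recess-floor height. I'll release, rise and look.

```bash
python3 -m jog '[{"hand":0.65,"xyz":[0,0,0],"spin":0},{"hand":0.8,"xyz":[0,0,0],"spin":0},{"hand":1,"xyz":[0,0,0],"spin":0},{"hand":1,"xyz":[0,0,0],"spin":0},{"hand":1,"xyz":[0,0,0],"spin":0},{"hand":1,"xyz":[0,0,-0.02],"spin":0},{"hand":1,"xyz":[0,0,-0.05],"spin":0},{"hand":1,"xyz":[0,0,-0.09],"spin":0},{"hand":1,"xyz":[0,0,-0.13],"spin":0},{"hand":1,"xyz":[0,0,-0.15],"spin":0},{"hand":1,"xyz":[0.04,0,-0.15],"spin":0},{"hand":1,"xyz":[0.08,0,-0.15],"spin":0},{"hand":1,"xyz":[0.12,0.011,-0.15],"spin":0},{"hand":1,"xyz":[0.14,0.011,-0.15],"spin":0},{"hand":1,"xyz":[0.14,0.011,-0.15],"spin":0},{"hand":1,"xyz":[0.14,0.011,-0.15],"spin":0},{"hand":1,"xyz":[0.14,0.011,-0.15],"spin":0}]'
python3 - <<'E'
from h import *
go(.544,.066,.082,90)
a=read_camera('scene');b=read_camera('side')
im=np.hstack([a['frame'][120:300,190:440],b['frame'][60:240,160:410]]); save('mill1',im,s=1.6)
E
```

```text
t: 13.2
eef_pos: [0.5659, 0.0644, 0.2279]
ee_rot: [0.0, 0.708, 0.706, -0.001]
force: [0.6, -0.1, -0.7]
gripper_width: 0.999
finger_force: 0.0
shift [ 0.0018 -0.0218  0.1459] spin -0.0022 rows 5 pos [0.5659 0.0644 0.2279] yaw 89.88 q7 -0.34
```

View pics/mill1.png

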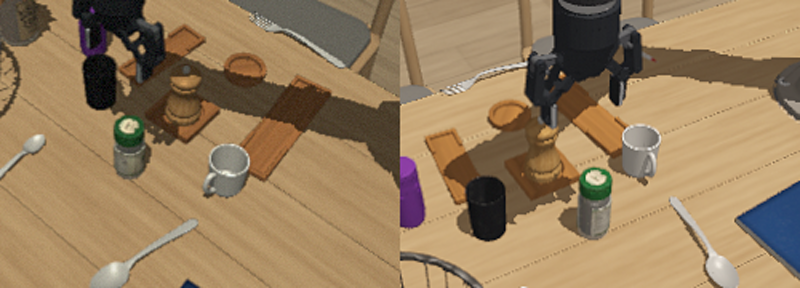

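The mill stands upright in the square stand. Now the jar.

```bash
python3 -m jog '[{"hand":1,"xyz":[0.002,-0.022,0],"spin":0},{"hand":1,"xyz":[0.002,-0.022,0],"spin":0},{"hand":1,"xyz":[0.002,-0.022,0.03],"spin":0},{"hand":1,"xyz":[0.002,-0.022,0.06],"spin":0},{"hand":1,"xyz":[0.002,-0.022,0.09],"spin":0},{"hand":1,"xyz":[0.002,-0.022,0.115],"spin":0},{"hand":1,"xyz":[0.002,-0.022,0.135],"spin":0},{"hand":1,"xyz":[0.002,-0.022,0.146],"spin":0},{"hand":1,"xyz":[0.002,-0.022,0.146],"spin":0},{"hand":1,"xyz":[0.002,-0.022,0.146],"spin":0},{"hand":0,"xyz":[0.002,-0.022,0.146],"spin":0},{"hand":0,"xyz":[0.002,-0.022,0.146],"spin":0},{"hand":0,"xyz":[0.002,-0.022,0.146],"spin":0},{"hand":0,"xyz":[0.002,-0.022,0.146],"spin":0},{"hand":0,"xyz":[0.002,-0.022,0.146],"spin":0},{"hand":0,"xyz":[0.002,-0.022,0.146],"spin":0},{"hand":0,"xyz":[0.002,-0.022,0.146],"spin":0}]' 35
python3 -c "from h import *
go(.540,-.219,.25,90)"
```

```text
t: 14.72
eef_pos: [0.545, 0.0681, 0.0838]
ee_rot: [0.001, 0.707, 0.707, 0.001]
force: [-1.1, -1.2, 6.1]
gripper_width: 0.519
finger_force: 36.4
shift [-0.2871 -0.0042 -0.1662] spin -0.001 rows 9 pos [0.545  0.0681 0.0838] yaw 89.94 q7 -0.43
```

```bash
python3 -m jog '[{"hand":0,"xyz":[0,0,-0.02],"spin":0},{"hand":0,"xyz":[0,0,-0.05],"spin":0},{"hand":0,"xyz":[0,0,-0.09],"spin":0},{"hand":0,"xyz":[0,0,-0.13],"spin":0},{"hand":0,"xyz":[-0.01,0,-0.165],"spin":0},{"hand":0,"xyz":[-0.04,0,-0.166],"spin":0},{"hand":0,"xyz":[-0.075,0,-0.166],"spin":0},{"hand":0,"xyz":[-0.11,0,-0.166],"spin":0},{"hand":0,"xyz":[-0.145,0,-0.166],"spin":0},{"hand":0,"xyz":[-0.18,0,-0.166],"spin":0},{"hand":0,"xyz":[-0.215,-0.004,-0.166],"spin":0},{"hand":0,"xyz":[-0.25,-0.004,-0.166],"spin":0},{"hand":0,"xyz":[-0.275,-0.004,-0.166],"spin":0},{"hand":0,"xyz":[-0.287,-0.004,-0.166],"spin":0},{"hand":0,"xyz":[-0.287,-0.004,-0.166],"spin":0},{"hand":0,"xyz":[-0.287,-0.004,-0.166],"spin":0},{"hand":0,"xyz":[-0.287,-0.004,-0.166],"spin":0}]'
python3 -c "from h import *
go(.540,-.219,.092,90)"
```

```text
t: 16.13
eef_pos: [0.5401, -0.2154, 0.2482]
ee_rot: [-0.001, 0.706, 0.708, 0.001]
force: [-0.3, 1.1, -1.6]
gripper_width: 0.518
finger_force: 36.4
shift [-4.000e-03 -1.000e-04  1.562e-01] spin 0.0036 rows 5 pos [ 0.5401 -0.2154  0.2482] yaw 90.2 q7 0.19
```

```bash
python3 -m jog '[{"hand":0,"xyz":[-0.001,0,0.03],"spin":0},{"hand":0,"xyz":[-0.001,0,0.06],"spin":0},{"hand":0,"xyz":[-0.001,0,0.09],"spin":0},{"hand":0,"xyz":[-0.001,0,0.115],"spin":0},{"hand":0,"xyz":[-0.001,0,0.13],"spin":0},{"hand":0,"xyz":[-0.001,0,0.14],"spin":0},{"hand":0,"xyz":[-0.001,0,0.147],"spin":0},{"hand":0,"xyz":[-0.001,0,0.151],"spin":0},{"hand":0,"xyz":[-0.001,0,0.153],"spin":0},{"hand":0,"xyz":[-0.001,0,0.154],"spin":0},{"hand":0,"xyz":[-0.001,0,0.155],"spin":0},{"hand":0,"xyz":[-0.001,0,0.155],"spin":0},{"hand":0,"xyz":[-0.001,0,0.155],"spin":0}]'
```

```text
t: 17.22
eef_pos: [0.5399, -0.2203, 0.0939]
ee_rot: [0.001, 0.708, 0.707, 0.0]
force: [-0.5, -0.7, -1.8]
gripper_width: 0.518
finger_force: 36.4
```

```bash
python3 -m jog '[{"hand":0,"xyz":[0.002,0,0.001],"spin":0},{"hand":0,"xyz":[0.002,0,0.002],"spin":0},{"hand":0,"xyz":[0.002,0,0.003],"spin":0},{"hand":0,"xyz":[0.002,0,0.004],"spin":0},{"hand":0,"xyz":[0.002,0,0.005],"spin":0},{"hand":0,"xyz":[0.002,0,0.005],"spin":0}]'
```

```text
t: 17.72
eef_pos: [0.5396, -0.218, 0.0898]
ee_rot: [0.0, 0.707, 0.707, -0.0]
force: [-2.3, 0.6, 6.7]
gripper_width: 0.52
finger_force: 37.1
```

Contact at 0.0898, as expected. I'll release, rise and look.

```bash
python3 -m jog '[{"hand":0.65,"xyz":[0,0,0],"spin":0},{"hand":0.8,"xyz":[0,0,0],"spin":0},{"hand":1,"xyz":[0,0,0],"spin":0},{"hand":1,"xyz":[0,0,0],"spin":0},{"hand":1,"xyz":[0,0,0],"spin":0},{"hand":1,"xyz":[0,0,-0.02],"spin":0},{"hand":1,"xyz":[0,0,-0.05],"spin":0},{"hand":1,"xyz":[0,0,-0.09],"spin":0},{"hand":1,"xyz":[0,0,-0.13],"spin":0},{"hand":1,"xyz":[0,0,-0.16],"spin":0},{"hand":1,"xyz":[0.04,-0.02,-0.16],"spin":0},{"hand":1,"xyz":[0.08,-0.03,-0.16],"spin":0},{"hand":1,"xyz":[0.12,-0.04,-0.16],"spin":0},{"hand":1,"xyz":[0.16,-0.05,-0.16],"spin":0},{"hand":1,"xyz":[0.2,-0.06,-0.16],"spin":0},{"hand":1,"xyz":[0.24,-0.07,-0.16],"spin":0},{"hand":1,"xyz":[0.28,-0.09,-0.16],"spin":0},{"hand":1,"xyz":[0.32,-0.115,-0.16],"spin":0},{"hand":1,"xyz":[0.33,-0.115,-0.16],"spin":0},{"hand":1,"xyz":[0.33,-0.115,-0.16],"spin":0}]' 40
python3 - <<'E'
from h import *
a=read_camera('scene');b=read_camera('side')
im=np.hstack([a['frame'][90:270,190:440],b['frame'][60:240,160:410]]); save('jar1',im,s=1.6)
E
python3 w.py wC; python3 -c "from h import *
go(.425,.165,.1,85)"
```

```text
t: 19.38
eef_pos: [0.4223, 0.1181, 0.2489]
ee_rot: [-0.0, 0.704, 0.711, 0.001]
force: [0.7, 0.8, 1.2]
gripper_width: 0.998
finger_force: 0.0
tablespoon 0.64 px [262.  60.] ctr [419.7 165.1] size [192.1  38.9] yaw 79.1
teaspoon 0.86 px [508. 122.] ctr [680.8 181.8] size [ 24.6 132.8] yaw 101.8
mill_stand 0.57 px [338. 297.] ctr [527.3 -71.6] size [36.  97.1] yaw 92.2
long_rest 0.81 px [255. 329.] ctr [ 414.  -101.5] size [ 66.7 110.2] yaw 96.5
short_rest 0.97 px [460. 306.] ctr [ 686.2 -129.8] size [ 53.  144.1] yaw 101.0
white_cup 0.56 px [256. 275.] ctr [415.6   3. ] size [59.4 95.4] yaw 90.0
black_beaker 0.87 px [481. 268.] ctr [655.6  11.3] size [ 51.2 112.2] yaw 137.8
black_beaker 0.32 px [359. 315.] ctr [527.  -43.1] size [24.8 81.4] yaw 114.2
shift [0.0533 0.     0.1482] spin 0.0857 rows 5 pos [0.4249 0.1117 0.2482] yaw 89.91 q7 -0.39
```

View pics/jar1.png

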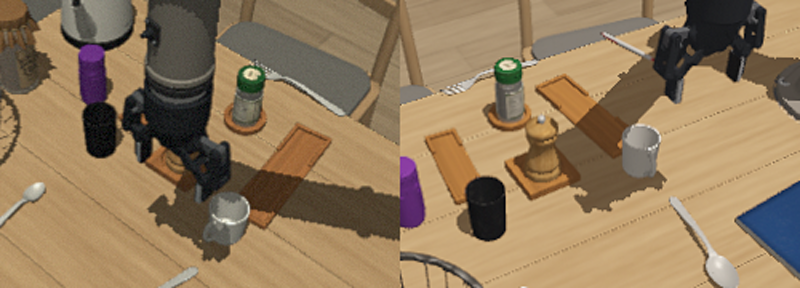

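View pics/wC.png

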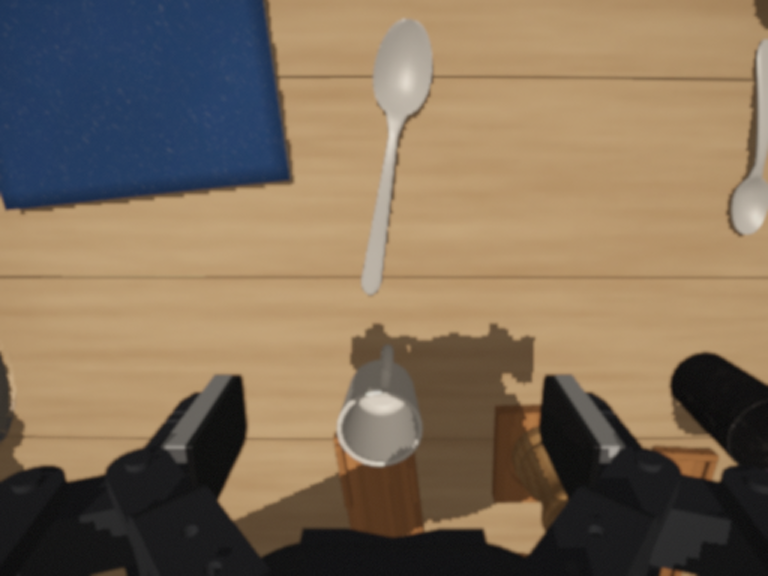

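The jar stands in the round stand, and the cup and beaker are untouched. The wrist picture was taken while the arm was still settling, so I'll measure again at rest.

```bash
cat > sp.py <<'E'
from h import *
q,far=sys.argv[1],sys.argv[2]
c=read_camera('wrist'); L=regions_of(q,'wrist'); r=L[0]; y,x=np.nonzero(r['pixels'])
print(r['score'],r['uv'])
for z in (.004,.01):
    P=onz(c,np.c_[x,y],z)[:,:2]; 
    m=P.mean(0); u=np.linalg.svd(P-m,full_matrices=0)[2][0]; u*=np.sign(u[1]); n=np.array([-u[1],u[0]])
    a=(P-m)@u; b=(P-m)@n
    e=[m+u*a.min()+n*np.mean(b[a<a.min()+.01]), m+u*a.max()+n*np.mean(b[a>a.max()-.01])]
    d=e[1]-e[0]
    print('z',z,'ends',np.round(e,4).tolist(),'mid',np.mean(e,0).round(4),'len',np.linalg.norm(d).round(4),'yaw',np.degrees(np.arctan2(d[1],d[0])).round(2))
E
python3 sp.py tablespoon x; python3 -c "from h import *
go(.424,.165,.1,85)"
```

```text
0.97 [262.1, 59.1]
z 0.004 ends [[0.407, 0.0687], [0.4367, 0.2597]] mid [0.4218 0.1642] len 0.1933 yaw 81.17
z 0.01 ends [[0.4072, 0.0706], [0.4365, 0.2585]] mid [0.4219 0.1646] len 0.1902 yaw 81.15
shift [ 0.0531 -0.0009  0.1483] spin 0.0862 rows 5 pos [0.4248 0.1119 0.2483] yaw 89.94 q7 -0.39
```

```bash
python3 -m jog '[{"hand":0.7,"xyz":[0.0526,-0.003,0.03],"spin":0.155},{"hand":0.7,"xyz":[0.0526,-0.003,0.06],"spin":0.155},{"hand":0.7,"xyz":[0.0526,-0.003,0.1],"spin":0.155},{"hand":0.7,"xyz":[0.0526,-0.003,0.14],"spin":0.155},{"hand":0.7,"xyz":[0.0526,-0.003,0.18],"spin":0.155},{"hand":0.7,"xyz":[0.0526,-0.003,0.19],"spin":0.155},{"hand":0.7,"xyz":[0.0526,-0.003,0.19],"spin":0.155},{"hand":0.7,"xyz":[0.0526,-0.003,0.19],"spin":0.155},{"hand":0.7,"xyz":[0.0526,-0.003,0.19],"spin":0.155},{"hand":0.7,"xyz":[0.0526,-0.003,0.19],"spin":0.155}]' 40
python3 -c "from h import *
go(.422,.1645,.02,81.1)"
```

```text
t: 20.97
eef_pos: [0.4237, 0.1654, 0.0602]
ee_rot: [0.001, 0.76, 0.65, 0.002]
force: [0.3, 0.8, 0.1]
gripper_width: 0.7
finger_force: 0.0
shift [-0.0012 -0.0017  0.0402] spin -0.001 rows 2 pos [0.4237 0.1654 0.0602] yaw 81.04 q7 -0.88
```

```bash
python3 -m jog '[{"hand":0.7,"xyz":[-0.001,-0.0015,0.015],"spin":0},{"hand":0.7,"xyz":[-0.001,-0.0015,0.028],"spin":0},{"hand":0.7,"xyz":[-0.001,-0.0015,0.036],"spin":0},{"hand":0.7,"xyz":[-0.001,-0.0015,0.04],"spin":0},{"hand":0.7,"xyz":[-0.001,-0.0015,0.04],"spin":0},{"hand":0.7,"xyz":[-0.001,-0.0015,0.04],"spin":0},{"hand":0,"xyz":[-0.001,-0.0015,0.04],"spin":0},{"hand":0,"xyz":[-0.001,-0.0015,0.04],"spin":0},{"hand":0,"xyz":[-0.001,-0.0015,0.04],"spin":0},{"hand":0,"xyz":[-0.001,-0.0015,0.04],"spin":0},{"hand":0,"xyz":[-0.001,-0.0015,0.04],"spin":0},{"hand":0,"xyz":[-0.001,-0.0015,0.04],"spin":0}]' 40
python3 -c "from h import *
go(.4225,-.160,.17,96.8)"
```

```text
t: 21.97
eef_pos: [0.4208, 0.1641, 0.0192]
ee_rot: [0.0, 0.76, 0.65, 0.001]
force: [-0.6, -0.6, 5.3]
gripper_width: 0.316
finger_force: 38.9
shift [-0.3199  0.0522 -0.1508] spin -0.2745 rows 10 pos [0.4208 0.1641 0.0192] yaw 81.07 q7 -0.93
```

The grip is 27 mm wide, as expected. Lift it and carry it over.

```bash
python3 -m jog '[{"hand":0,"xyz":[0,0,-0.015],"spin":0},{"hand":0,"xyz":[0,0,-0.045],"spin":0},{"hand":0,"xyz":[0,0,-0.08],"spin":0},{"hand":0,"xyz":[0,0,-0.12],"spin":0},{"hand":0,"xyz":[-0.01,0,-0.15],"spin":0},{"hand":0,"xyz":[-0.04,0.006,-0.151],"spin":-0.03},{"hand":0,"xyz":[-0.075,0.012,-0.151],"spin":-0.06},{"hand":0,"xyz":[-0.11,0.018,-0.151],"spin":-0.09},{"hand":0,"xyz":[-0.145,0.024,-0.151],"spin":-0.12},{"hand":0,"xyz":[-0.18,0.03,-0.151],"spin":-0.15},{"hand":0,"xyz":[-0.215,0.036,-0.151],"spin":-0.18},{"hand":0,"xyz":[-0.25,0.042,-0.151],"spin":-0.21},{"hand":0,"xyz":[-0.28,0.047,-0.151],"spin":-0.24},{"hand":0,"xyz":[-0.305,0.051,-0.151],"spin":-0.26},{"hand":0,"xyz":[-0.32,0.052,-0.151],"spin":-0.275},{"hand":0,"xyz":[-0.32,0.052,-0.151],"spin":-0.275},{"hand":0,"xyz":[-0.32,0.052,-0.151],"spin":-0.275},{"hand":0,"xyz":[-0.32,0.052,-0.151],"spin":-0.275},{"hand":0,"xyz":[-0.32,0.052,-0.151],"spin":-0.275},{"hand":0,"xyz":[-0.32,0.052,-0.151],"spin":-0.275}]'
python3 - <<'E'
from h import *
c=read_camera('wrist');a=read_camera('scene')
save('spoonhold',np.hstack([c['frame'],a['frame']])[:, :],s=.78)
s=arm.get_state()['eef_pos']; print(s)
L=regions_of('tablespoon','wrist')
if L:
    y,x=np.nonzero(L[0]['pixels']); P=onz(c,np.c_[x,y],s[2]-.012)[:,:2]; ct,sz,an=cv2.minAreaRect((P*1e3).astype(np.float32)); print(L[0]['score'],np.round(ct,1),np.round(sz,1),round(an,1))
go(.4225,-.160,.03,96.8)
E
```

```text
t: 23.63
eef_pos: [0.4221, -0.1587, 0.1694]
ee_rot: [-0.0, 0.663, 0.749, 0.0]
force: [0.3, -0.4, -0.4]
gripper_width: 0.313
finger_force: 39.5
[ 0.42207861 -0.15929452  0.1693869 ]
0.93 [ 418.2 -138.9] [ 39.7 152.3] 4.6
shift [-0.0005  0.0004  0.1394] spin 0.002 rows 5 pos [ 0.422  -0.1595  0.1694] yaw 96.92 q7 0.32
```

View pics/spoonhold.png

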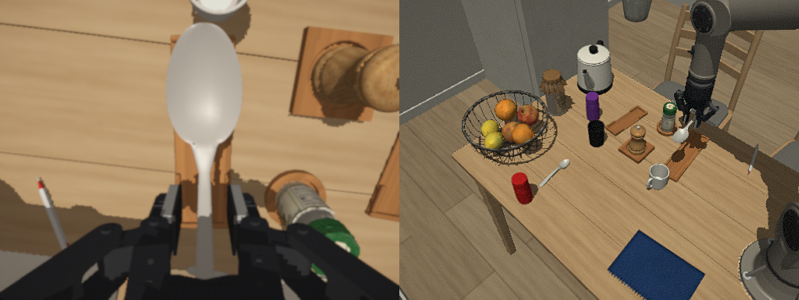

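The spoon is held square over the long rest with its bowl at px (262,110) in the wrist view, centred on the gripper. Lower it.

```bash
python3 -m jog '[{"hand":0,"xyz":[-0.001,0.0005,0.03],"spin":0.002},{"hand":0,"xyz":[-0.001,0.0005,0.06],"spin":0.002},{"hand":0,"xyz":[-0.001,0.0005,0.09],"spin":0.002},{"hand":0,"xyz":[-0.001,0.0005,0.11],"spin":0.002},{"hand":0,"xyz":[-0.001,0.0005,0.125],"spin":0.002},{"hand":0,"xyz":[-0.001,0.0005,0.133],"spin":0.002},{"hand":0,"xyz":[-0.001,0.0005,0.138],"spin":0.002},{"hand":0,"xyz":[-0.001,0.0005,0.14],"spin":0.002},{"hand":0,"xyz":[-0.001,0.0005,0.141],"spin":0.002},{"hand":0,"xyz":[-0.001,0.0005,0.141],"spin":0.002},{"hand":0,"xyz":[-0.001,0.0005,0.141],"spin":0.002}]'
python3 -c "from h import *
go(.4225,-.160,.0252,96.8)"
```

```text
t: 24.7
eef_pos: [0.4233, -0.1616, 0.0291]
ee_rot: [0.001, 0.665, 0.747, 0.0]
force: [-0.2, 0.9, -0.8]
gripper_width: 0.318
finger_force: 39.5
shift [ 0.0017 -0.0007  0.0039] spin -0.0017 rows 2 pos [ 0.4233 -0.1616  0.0291] yaw 96.7 q7 0.17
```

```bash
python3 -m jog '[{"hand":0,"xyz":[0.001,0,0.001],"spin":0},{"hand":0,"xyz":[0.001,0,0.002],"spin":0},{"hand":0,"xyz":[0.001,0,0.003],"spin":0},{"hand":0,"xyz":[0.001,0,0.004],"spin":0},{"hand":0,"xyz":[0.001,0,0.004],"spin":0}]'
```

```text
t: 25.12
eef_pos: [0.4226, -0.1603, 0.0252]
ee_rot: [0.0, 0.664, 0.747, -0.0]
force: [-1.8, 1.0, 8.3]
gripper_width: 0.314
finger_force: 40.1
```

Contact at the expected height. I'll release, rise and look with the wrist camera.

```bash
python3 -m jog '[{"hand":0.45,"xyz":[0,0,0],"spin":0},{"hand":0.6,"xyz":[0,0,0],"spin":0},{"hand":0.7,"xyz":[0,0,0],"spin":0},{"hand":0.7,"xyz":[0,0,0],"spin":0},{"hand":0.7,"xyz":[0,0,-0.02],"spin":0},{"hand":0.7,"xyz":[0,0,-0.05],"spin":0},{"hand":0.7,"xyz":[0,0,-0.09],"spin":0},{"hand":0.7,"xyz":[0,0,-0.13],"spin":0},{"hand":0.7,"xyz":[0,0,-0.17],"spin":0},{"hand":0.7,"xyz":[0,0,-0.21],"spin":0},{"hand":0.7,"xyz":[0,0,-0.24],"spin":0},{"hand":0.7,"xyz":[0,0,-0.25],"spin":0},{"hand":0.7,"xyz":[0,0,-0.25],"spin":0},{"hand":0.7,"xyz":[0,0,-0.25],"spin":0},{"hand":0.7,"xyz":[0,0,-0.25],"spin":0},{"hand":0.7,"xyz":[0,0,-0.25],"spin":0}]'
python3 - <<'E'
from h import *
c=read_camera('wrist');save('laid1',c['frame'],(60,0,400,300),2)
go(.686,.12,.25,93)
E
```

```text
t: 26.45
eef_pos: [0.4211, -0.16, 0.272]
ee_rot: [-0.002, 0.665, 0.747, -0.001]
force: [-0.7, -0.5, -0.3]
gripper_width: 0.698
finger_force: 0.0
shift [0.247  0.2958 0.0218] spin 0.0648 rows 11 pos [ 0.4212 -0.16    0.2723] yaw 96.72 q7 0.37
```

View pics/laid1.png

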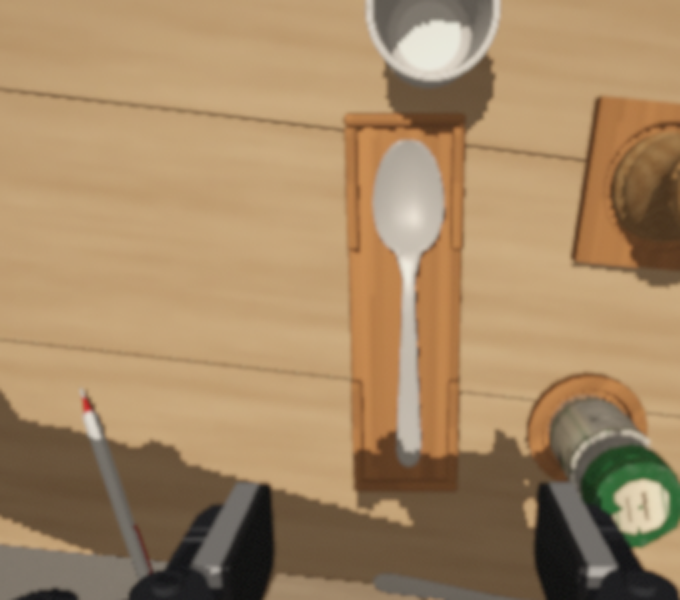

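The big spoon lies inside the long rest's rims, bowl up. Now the teaspoon.

```bash
python3 -m jog '[{"hand":0.7,"xyz":[0.02,0.024,0],"spin":0.06},{"hand":0.7,"xyz":[0.247,0.296,0.02],"spin":0.065},{"hand":0.7,"xyz":[0.247,0.296,0.02],"spin":0.065},{"hand":0.7,"xyz":[0.247,0.296,0.02],"spin":0.065},{"hand":0.7,"xyz":[0.247,0.296,0.02],"spin":0.065},{"hand":0.7,"xyz":[0.247,0.296,0.02],"spin":0.065},{"hand":0.7,"xyz":[0.247,0.296,0.02],"spin":0.065},{"hand":0.7,"xyz":[0.247,0.296,0.02],"spin":0.065},{"hand":0.7,"xyz":[0.247,0.296,0.02],"spin":0.065},{"hand":0.7,"xyz":[0.247,0.296,0.02],"spin":0.065},{"hand":0.7,"xyz":[0.247,0.296,0.02],"spin":0.065},{"hand":0.7,"xyz":[0.247,0.296,0.02],"spin":0.065},{"hand":0.7,"xyz":[0.247,0.296,0.02],"spin":0.065},{"hand":0.7,"xyz":[0.247,0.296,0.02],"spin":0.065},{"hand":0.7,"xyz":[0.247,0.296,0.02],"spin":0.065},{"hand":0.7,"xyz":[0.247,0.296,0.02],"spin":0.065},{"hand":0.7,"xyz":[0.247,0.296,0.02],"spin":0.065}]' 35
python3 sp.py teaspoon x; python3 -c "from h import *
go(.685,.181,.06,94)"
```

```text
t: 27.92
eef_pos: [0.6874, 0.1184, 0.255]
ee_rot: [0.0, 0.689, 0.725, 0.0]
force: [-0.8, -0.6, 0.7]
gripper_width: 0.702
finger_force: 0.0
0.87 [263.4, 117.8]
z 0.004 ends [[0.6889, 0.1174], [0.6801, 0.2491]] mid [0.6845 0.1832] len 0.1321 yaw 93.84
z 0.01 ends [[0.6888, 0.1186], [0.6801, 0.2482]] mid [0.6845 0.1834] len 0.13 yaw 93.84
shift [0.0621 0.0006 0.1947] spin -0.0185 rows 6 pos [0.6875 0.119  0.2548] yaw 92.94 q7 -0.36
```

```bash
python3 -m jog '[{"hand":0.7,"xyz":[0.04,0,0.01],"spin":-0.016},{"hand":0.7,"xyz":[0.064,0,0.04],"spin":-0.016},{"hand":0.7,"xyz":[0.064,0,0.08],"spin":-0.016},{"hand":0.7,"xyz":[0.064,0,0.12],"spin":-0.016},{"hand":0.7,"xyz":[0.064,0,0.16],"spin":-0.016},{"hand":0.7,"xyz":[0.064,0,0.19],"spin":-0.016},{"hand":0.7,"xyz":[0.064,0,0.195],"spin":-0.016},{"hand":0.7,"xyz":[0.064,0,0.195],"spin":-0.016},{"hand":0.7,"xyz":[0.064,0,0.195],"spin":-0.016},{"hand":0.7,"xyz":[0.064,0,0.195],"spin":-0.016}]'
python3 -c "from h import *
go(.6845,.183,.019,93.8)"
```

```text
t: 28.85
eef_pos: [0.6864, 0.1846, 0.063]
ee_rot: [0.001, 0.683, 0.731, 0.003]
force: [-0.2, -0.2, 0.9]
gripper_width: 0.697
finger_force: 0.0
shift [-0.0015 -0.0022  0.044 ] spin 0.0012 rows 3 pos [0.6864 0.1846 0.063 ] yaw 93.87 q7 -0.5
```

```bash
python3 -m jog '[{"hand":0.7,"xyz":[-0.0015,-0.002,0.015],"spin":0},{"hand":0.7,"xyz":[-0.0015,-0.002,0.028],"spin":0},{"hand":0.7,"xyz":[-0.0015,-0.002,0.036],"spin":0},{"hand":0.7,"xyz":[-0.0015,-0.002,0.04],"spin":0},{"hand":0.7,"xyz":[-0.0015,-0.002,0.041],"spin":0},{"hand":0.7,"xyz":[-0.0015,-0.002,0.041],"spin":0},{"hand":0.7,"xyz":[-0.0015,-0.002,0.041],"spin":0}]'
```

```text
t: 29.43
eef_pos: [0.6827, 0.1822, 0.0189]
ee_rot: [0.0, 0.683, 0.731, 0.001]
force: [-0.0, 0.5, 0.5]
gripper_width: 0.699
finger_force: 0.0
```

```bash
python3 -m jog '[{"hand":0,"xyz":[0,0.001,0],"spin":0},{"hand":0,"xyz":[0,0.001,0],"spin":0},{"hand":0,"xyz":[0,0.001,0],"spin":0},{"hand":0,"xyz":[0,0.001,0],"spin":0},{"hand":0,"xyz":[0,0.001,0],"spin":0},{"hand":0,"xyz":[0,0.001,0],"spin":0},{"hand":0,"xyz":[0,0.001,0],"spin":0}]' 35
python3 -c "from h import *
go(.669,-.151,.17,86)"
```

```text
t: 30.02
eef_pos: [0.6837, 0.182, 0.019]
ee_rot: [0.0, 0.683, 0.731, 0.0]
force: [-0.6, -0.1, 3.4]
gripper_width: 0.219
finger_force: 34.1
shift [-0.3312 -0.0371 -0.1511] spin 0.1378 rows 10 pos [0.6837 0.182  0.019 ] yaw 93.89 q7 -0.51
```

The grip is 18.6 mm wide, as expected. Carry it over, above the beaker.

```bash
python3 -m jog '[{"hand":0,"xyz":[0,0,-0.015],"spin":0},{"hand":0,"xyz":[0,0,-0.045],"spin":0},{"hand":0,"xyz":[0,0,-0.08],"spin":0},{"hand":0,"xyz":[0,0,-0.12],"spin":0},{"hand":0,"xyz":[-0.01,0,-0.15],"spin":0},{"hand":0,"xyz":[-0.04,-0.004,-0.151],"spin":0.02},{"hand":0,"xyz":[-0.075,-0.008,-0.151],"spin":0.03},{"hand":0,"xyz":[-0.11,-0.012,-0.151],"spin":0.05},{"hand":0,"xyz":[-0.145,-0.016,-0.151],"spin":0.06},{"hand":0,"xyz":[-0.18,-0.02,-0.151],"spin":0.08},{"hand":0,"xyz":[-0.215,-0.024,-0.151],"spin":0.09},{"hand":0,"xyz":[-0.25,-0.028,-0.151],"spin":0.11},{"hand":0,"xyz":[-0.285,-0.032,-0.151],"spin":0.12},{"hand":0,"xyz":[-0.315,-0.036,-0.151],"spin":0.138},{"hand":0,"xyz":[-0.331,-0.037,-0.151],"spin":0.138},{"hand":0,"xyz":[-0.331,-0.037,-0.151],"spin":0.138},{"hand":0,"xyz":[-0.331,-0.037,-0.151],"spin":0.138},{"hand":0,"xyz":[-0.331,-0.037,-0.151],"spin":0.138},{"hand":0,"xyz":[-0.331,-0.037,-0.151],"spin":0.138},{"hand":0,"xyz":[-0.331,-0.037,-0.151],"spin":0.138}]'
python3 - <<'E'
from h import *
c=read_camera('wrist');a=read_camera('scene')
save('teahold',np.hstack([c['frame'],a['frame']]),s=.78)
go(.669,-.151,.03,86)
E
```

```text
t: 31.68
eef_pos: [0.6692, -0.1476, 0.1695]
ee_rot: [-0.001, 0.73, 0.684, 0.001]
force: [0.2, 0.5, -0.1]
gripper_width: 0.221
finger_force: 34.3
shift [-0.0022 -0.      0.1394] spin 0.0026 rows 5 pos [ 0.6691 -0.1489  0.1694] yaw 86.15 q7 -0.1
```

View pics/teahold.png

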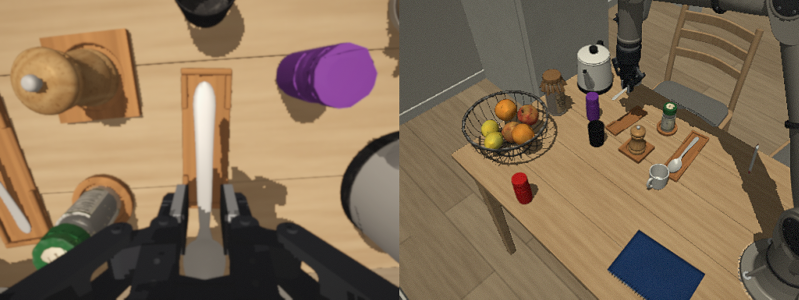

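The teaspoon is held along the short rest, handle end at px (262,110). Lower it; the kettle and purple jar are clear.

```bash
python3 -m jog '[{"hand":0,"xyz":[-0.001,0,0.03],"spin":0.002},{"hand":0,"xyz":[-0.001,0,0.06],"spin":0.002},{"hand":0,"xyz":[-0.001,0,0.09],"spin":0.002},{"hand":0,"xyz":[-0.001,0,0.11],"spin":0.002},{"hand":0,"xyz":[-0.001,0,0.125],"spin":0.002},{"hand":0,"xyz":[-0.001,0,0.133],"spin":0.002},{"hand":0,"xyz":[-0.001,0,0.138],"spin":0.002},{"hand":0,"xyz":[-0.001,0,0.14],"spin":0.002},{"hand":0,"xyz":[-0.001,0,0.14],"spin":0.002},{"hand":0,"xyz":[-0.001,0,0.14],"spin":0.002},{"hand":0,"xyz":[-0.001,0,0.14],"spin":0.002}]'
python3 -c "from h import *
go(.669,-.151,.025,86)"
```

```text
t: 32.7
eef_pos: [0.6698, -0.1518, 0.0308]
ee_rot: [0.001, 0.732, 0.681, 0.001]
force: [-0.8, 0.4, 0.3]
gripper_width: 0.222
finger_force: 34.3
shift [ 0.0008 -0.0009  0.0058] spin -0.0022 rows 2 pos [ 0.6698 -0.1518  0.0308] yaw 85.87 q7 -0.16
```

```bash
python3 -m jog '[{"hand":0,"xyz":[0.001,-0.0005,0.0015],"spin":0},{"hand":0,"xyz":[0.001,-0.0005,0.003],"spin":0},{"hand":0,"xyz":[0.001,-0.0005,0.004],"spin":0},{"hand":0,"xyz":[0.001,-0.0005,0.005],"spin":0},{"hand":0,"xyz":[0.001,-0.0005,0.0055],"spin":0},{"hand":0,"xyz":[0.001,-0.0005,0.0055],"spin":0}]'
```

```text
t: 33.2
eef_pos: [0.6684, -0.1508, 0.0249]
ee_rot: [0.0, 0.732, 0.681, -0.0]
force: [-2.2, -0.7, 5.0]
gripper_width: 0.217
finger_force: 34.6
```

```bash
python3 -m jog '[{"hand":0.35,"xyz":[0,0,0],"spin":0},{"hand":0.5,"xyz":[0,0,0],"spin":0},{"hand":0.6,"xyz":[0,0,0],"spin":0},{"hand":0.6,"xyz":[0,0,0],"spin":0},{"hand":0.6,"xyz":[0,0,-0.02],"spin":0},{"hand":0.6,"xyz":[0,0,-0.05],"spin":0},{"hand":0.6,"xyz":[0,0,-0.09],"spin":0},{"hand":0.6,"xyz":[0,0,-0.13],"spin":0},{"hand":0.6,"xyz":[0,0,-0.17],"spin":0},{"hand":0.6,"xyz":[0,0,-0.21],"spin":0},{"hand":0.6,"xyz":[0,-0.03,-0.24],"spin":0},{"hand":0.6,"xyz":[0,-0.06,-0.26],"spin":0},{"hand":0.6,"xyz":[0,-0.09,-0.26],"spin":0},{"hand":0.6,"xyz":[0,-0.09,-0.26],"spin":0},{"hand":0.6,"xyz":[0,-0.09,-0.26],"spin":0},{"hand":0.6,"xyz":[0,-0.09,-0.26],"spin":0},{"hand":0.6,"xyz":[0,-0.09,-0.26],"spin":0}]'
python3 - <<'E'
from h import *
c=read_camera('wrist');a=read_camera('scene');b=read_camera('side')
x=c['frame'][0:300]; y=np.hstack([a['frame'][90:270,210:466],b['frame'][60:240,160:416]])
save('final',np.vstack([x,y]),s=1.2)
E
```

```text
t: 34.62
eef_pos: [0.5795, -0.1446, 0.2834]
ee_rot: [-0.0, 0.732, 0.681, 0.0]
force: [-0.1, -0.1, 0.7]
gripper_width: 0.596
finger_force: 0.0
```

View pics/final.png

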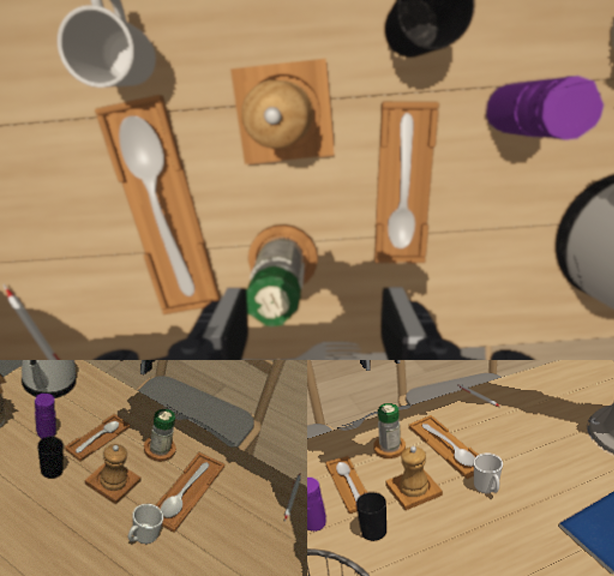

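The final picture shows the mill and jar upright in their stands and both spoons inside their rests, bowl up. The cup and beaker are still standing and the gripper is clear, so I'm handing in.

```bash
python3 -c "from h import *
print(order.job_done())"
```

```text
the job is handed in; nothing more can be done
None
```

The table is tidied and the job handed in at about 35 s: the mill and jar stand upright in their stands, both spoons lie bowl up inside their rests, and the cup and beaker were left standing in place.

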